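# Tip the nuts from the pouring chute through the bin's spring flap

## Robot

A 7-joint arm with a two-finger parallel gripper is mounted at the origin on a cart in front of the work surface, level with it; the furniture and walls round the work are solid. World frame = base frame: x ahead of the robot, y to its left, z up, the work surface at z = 0. Lengths are in m, angles in rad, forces in N, time in s.
With the tool pointing down it reaches from about 0.425 to 1.025 m from the base axis. Payload 9.4 kg.
Tool frame: the origin (TCP) lies midway between the tips of the shut fingers; the grasp point (between the pads) lies 19 mm behind it; z points along the fingers, y is the line along which they close (so a half turn about z gives the same grasp; the last joint's range is limited). The gripper opens to 93 mm and grips with 3 to 60 N. Pads are 15 mm wide; open, the fingers measure 128 mm over their backs; the gripper's body (75 mm by 188 mm) begins 65 mm behind the grasp point.
Start: joints at [-1.212, 0.599, -0.003, 1.599, 0.002, 0.943, -0.08], TCP at [0.306, 0.657, 0.219] pointing down, gripper open.
Joint ranges: [-2.57, 2.57], [-0.35, 1.97], [-1.29, 1.29], [0.11, 2.56], [-1.05, 4.19], [0.11, 1.86], [-2.63, 2.63]. Speed limits (rad/s): [2.22, 2.22, 3.01, 3.01, 3.14, 3.14, 3.14].

## Interface

Orientations are given as a unit quaternion [w, x, y, z].
In Python, from rig import * gives the robot as it stands.
- The arm moves only by the tool drive_tool, never from a script. Its argument "plan" is text: rows parted by semicolons, each of 7 numbers parted by spaces: the turn, a rotation vector about the tool's x, y, z in degrees, then the shift along the tool's x, y, z in mm, then the gripper command: -1 is shut, 1 is fully open, values between are in proportion. A call has 1 to 10 rows; each row is the pose to reach, as a shift and turn from the pose commanded when the call began, along the tool's axes at that moment; what a row does not reach only later rows make up. A row lasts 1/8 s, in which the tool goes at most 62.5 mm and 10.7 degrees, less where a joint would pass 70% of its speed; a pose out of reach is approached as far as the arm can. A call with a gripper value outside its range is refused whole. The fingers move at their own pace and stop on an object; "squeeze" is the grip in N (left out, the last holds). Time passes only in rows, so rows that repeat a pose let the fingers close. It gives the time, the measured TCP pose, the force, the opening and the grip force at its end, in the units of the state.
- get_obs(): the state, without advancing time (a new reading comes with each control period).
- grab_frame(name): name is "scene" or "top"; returns the picture (420x560x3 uint8, red, green, blue); there is no depth.
- get_calibration(name): a dict with "fx", "fy", "cx", "cy" (pixels), "k1" (the pictures are not rectified: a ray, as slopes to the right and down, at radius r is drawn at 1 + k1 r^2 times it, then the intrinsics apply), "extrinsics" (4x4, takes a point from camera to world coordinates). Camera axes: x right, y down, z forward; pixel columns grow to the right and rows downward; lengths in m; the calibration is good to about 2 mm. A picture is of the moment at which its call begins. get_calibration takes no time and is no camera call.
- finish_job(): hands the job in; it is judged then, once.
The state is a dict: "time_s": time; "q": joint angles; "dq": joint speeds; "effort": joint torques, N m; "eef_pos": TCP position; "ee_rot": TCP orientation; "wrist_force": force on the tool from outside, world axes, zero at the start; "moment": the same for the moment, N m; "gripper_width": opening from 0.0 (shut) to 1.0 (fully open); "grip_force": force on a finger pad.
Only numpy, scipy, OpenCV 4.12 (cv2) and the standard library are available. Lean on these libraries where they do the work, as an engineer would, in place of code of your own. Each camera call takes 0.05 s, during which the arm holds its last target. There are 200 camera calls.

## Task

Pick up the pouring chute by its wooden grip without spilling, push its nose down through the spring flap of the nut bin, and tip all four nuts down the chute into the bin, with no finger on the nuts and without forcing the flap. Then draw the chute out so that the flap shuts behind it, and stand the empty chute flat on the bench again. Leave the other things where they are.

Things in the scene. Friction and masses are not known exactly. Their poses are not given: they have to be found in the camera images.
- nut_bin: Nut bin, fixed to the bench: plywood box 80 x 92 mm on a foot 100 x 112 x 6 mm, with a sheet-aluminium lid whose top face is at z = 84 mm. Origin: centre of the underside, z up. Clear sight window in the face at own -x. Inside 68 x 80 mm, floor at z = 6 mm. In the lid is one mouth, 53 mm wide (own x -26.5 to 26.5 mm) and 52 mm long (own y -16 to 36 mm), closed by a sprung flap.
- mouth (a point): Middle of the mouth's edge on the bin's own +y side, on the lid's top face. The flap is hinged along this edge, so the chute goes in from this side, over this edge, heading to the bin's own -y. Axes as the bin's.
- flap (a joint): Angle of the steel flap in the bin's mouth, rad: 0 shut (level, 2 mm below the lid's top face), grows as it is pushed down into the bin, stop at 1.25. 50 mm wide, 49 mm long, thin (over 15 N is forcing it), hinged at the mouth's +y edge; pushed down, it slopes on from that edge. Spring: 0.036 N m when shut plus 0.06 N m per rad (2 to 4 N, 20 mm from the hinge). The nuts' weight does not open it.
- chute: Pouring chute of 3 mm sheet aluminium, 0.26 kg, open above and at the nose. Origin: on the underside, below the grip; own +x to the nose, z up. Pan 68 mm wide, 26 mm walls, closed at x = -88 mm. Grip: light wooden block on a strap across the pan, centred on x = y = 0, 26 mm along x, 40 mm along y, z = 30 to 76 mm. Stands on the bench with four nuts on its floor (z = 3 mm) behind the grip.
- chute_nose (a point): Middle of the lower edge of the chute's open end, at own x = 88 mm, y = 11.5 mm, z = 0 of the chute. The spout runs on straight from the pan's own +y wall: from x = 12 to 54 mm only the other wall slants in, to a straight nose 45 mm wide outside (own y -11 to 34 mm), 39 mm inside, walls 16 mm high. Axes as the chute's.
- nut_0: One of four loose steel hexagon nuts, 16 mm across flats, 8 mm high, 11 g; origin at its centre. Starts lying flat in the chute. Lightly oiled: it starts to slide on the chute or the flap at a slope between about 12 and 19 degrees, and two may jam side by side where the chute narrows, until the chute is rocked.
- nut_1: One of four loose steel hexagon nuts, 16 mm across flats, 8 mm high, 11 g; origin at its centre. Starts lying flat in the chute. Lightly oiled: it starts to slide on the chute or the flap at a slope between about 12 and 19 degrees, and two may jam side by side where the chute narrows, until the chute is rocked.
- nut_2: One of four loose steel hexagon nuts, 16 mm across flats, 8 mm high, 11 g; origin at its centre. Starts lying flat in the chute. Lightly oiled: it starts to slide on the chute or the flap at a slope between about 12 and 19 degrees, and two may jam side by side where the chute narrows, until the chute is rocked.
- nut_3: One of four loose steel hexagon nuts, 16 mm across flats, 8 mm high, 11 g; origin at its centre. Starts lying flat in the chute. Lightly oiled: it starts to slide on the chute or the flap at a slope between about 12 and 19 degrees, and two may jam side by side where the chute narrows, until the chute is rocked.
- screwdriver: Screwdriver with a yellow wooden handle lying on the bench, 31 x 217 x 33 mm; a bystander, leave it where it is. Origin: centre of its underside.
- wax_tin: Round flat wax tin, 70 mm across, 29 mm high; a bystander, leave it where it is. Origin: centre of its underside.
- chuck_key: Steel T-shaped chuck key lying on the bench, 55 x 88 x 19 mm; a bystander, leave it where it is. Origin: centre of its underside.
- drill_chuck: Steel drill chuck standing on its jaws, 48 mm across, 118 mm high; a bystander, leave it where it is. Origin: centre of its underside.
- blank_1: Dark square turning blank, 38 x 120 x 38 mm; a bystander, leave it where it is. Origin: centre of its underside.
- faceplate: Round cast faceplate lying on its back, 127 mm across, 36 mm high; a bystander, leave it where it is. Origin: centre of its underside.
- mt_centre: Steel live centre standing on end, 36 mm across, 90 mm high; a bystander, leave it where it is. Origin: centre of its underside.

How it is judged:
On the way, in this order (a step that is already met when the one before it is completed fails the run):
1. the chute's nose holds the flap pushed open (value of joint flap above 0.3 rad and contact force between chute and flap above 0.3 N and height (world z) of chute_nose below 0.084 m), for 0.1 s.
2. all four nuts are inside the bin, below the flap (x of nut_0 in the frame of nut_bin between -0.036 and 0.036 m and y of nut_0 in the frame of nut_bin between -0.042 and 0.042 m and z of nut_0 in the frame of nut_bin between 0.004 and 0.06 m and x of nut_1 in the frame of nut_bin between -0.036 and 0.036 m and y of nut_1 in the frame of nut_bin between -0.042 and 0.042 m and z of nut_1 in the frame of nut_bin between 0.004 and 0.06 m and x of nut_2 in the frame of nut_bin between -0.036 and 0.036 m and y of nut_2 in the frame of nut_bin between -0.042 and 0.042 m and z of nut_2 in the frame of nut_bin between 0.004 and 0.06 m and x of nut_3 in the frame of nut_bin between -0.036 and 0.036 m and y of nut_3 in the frame of nut_bin between -0.042 and 0.042 m and z of nut_3 in the frame of nut_bin between 0.004 and 0.06 m), for 0.2 s.
At the end, for the whole second after the job is handed in: All four nuts lie inside the bin (centres within its inner walls and less than 60 mm above the bench), the flap is shut (under 0.1 rad), and the chute stands flat on the bench, grip up (underside within 6 mm of the bench, leaning less than 0.08 rad), let go and at rest (all of step 2 and value of joint flap below 0.1 rad and height (world z) of chute between -0.004 and 0.006 m and angle between chute's own z axis and vertical below 0.08 rad and linear speed of chute below 0.02 m/s); the robot touches nothing.
It fails at once if the fingers touch a nut (contact force between the fingers and nut_0 above 0.5 N or contact force between the fingers and nut_1 above 0.5 N or contact force between the fingers and nut_2 above 0.5 N or contact force between the fingers and nut_3 above 0.5 N).
It fails at once if the flap is forced: more than 15 N between the chute and the flap (contact force between chute and flap above 15 N).
It fails at once if a bystander is moved by more than 30 mm (distance of any of screwdriver, wax_tin, chuck_key, drill_chuck, blank_1, faceplate, mt_centre from where it was at the start of the episode above 0.03 m).
It also fails if it takes over 64 s, if anything falls off the work surface, if the arm or the gripper's body presses on something with over 40 N, if the wrist force passes 120 N, or if a joint passes its speed limit or range.

## Working session

There is one attempt and no reset: what is moved stays moved. The work goes in short steps, Python scripts to look and compute and a tool call to move; the robot and the scene stay as the last step left them, time stands still between calls to the robot, and variables do not carry over. Pictures are saved under pics/ and viewed, at most 10 in all, crops included, and the job is handed in when it is done.

Besides the shell and the picture viewer there is one more tool, called as name(argument=value, ...), one argument or row to a line, values as JSON. drive_tool: Moves the arm, as the interface text tells. Its arguments: {"type":"object","properties":{"plan":{"type":"string"},"squeeze":{"type":"number"}},"required":["plan"]}

```bash
mkdir -p pics; cat > h.py <<'E'
from rig import *
import numpy as np, cv2
from scipy.spatial.transform import Rotation as R
def cal(n):
    c=get_calibration(n); return c,np.array(c["extrinsics"])
def pix2w(n,u,v,z):
    c,E=cal(n); xd=np.array([(u-c["cx"])/c["fx"],(v-c["cy"])/c["fy"]]); x=xd.copy()
    for _ in range(30): x=xd/(1+c["k1"]*(x@x))
    d=E[:3,:3]@np.array([x[0],x[1],1]); o=E[:3,3]; return o+d*(z-o[2])/d[2]
def w2pix(n,P):
    c,E=cal(n); p=(np.atleast_2d(P)-E[:3,3])@E[:3,:3]; x=p[:,:2]/p[:,2:]
    x=x*(1+c["k1"]*(x**2).sum(1,keepdims=True)); return x*[c["fx"],c["fy"]]+[c["cx"],c["cy"]]
def snap(n,f,crop=None,s=1):
    im=np.array(grab_frame(n))[:,:,::-1]
    if crop: a,b,w,h=crop; im=im[b:b+h,a:a+w]
    cv2.imwrite("pics/"+f,cv2.resize(im,None,fx=s,fy=s,interpolation=cv2.INTER_CUBIC))
E
python3 - <<'E'
from h import *
o=get_obs(); print(o)
for n in("top","scene"):
    c,E=cal(n);print(n,c["fx"],c["cx"],c["cy"],c["k1"],E.round(3).tolist()); snap(n,n+"0.png",s=1.4)
E
```

```text
{'time_s': 0.0, 'q': array([-1.211647  ,  0.60015165, -0.0025187 ,  1.60014877,  0.00177354,
        0.94291038, -0.07980068]), 'dq': array([ 0.00023604,  0.00093828,  0.00196312, -0.00051655,  0.0023199 ,
       -0.00043486,  0.00121275]), 'effort': array([ 2.92824761e-04, -7.65079165e+01,  1.49738844e+00, -2.52340597e+01,
       -5.24840271e-02,  1.70933828e-02,  1.21962980e-04]), 'eef_pos': array([0.30589177, 0.65674846, 0.21773442]), 'ee_rot': array([-1.05732610e-04,  2.16193015e-01,  9.76350310e-01, -8.01036362e-04]), 'wrist_force': array([-0.07799556, -0.77589031,  0.0322383 ]), 'moment': array([ 0.0288534 , -0.04223829, -0.00564212]), 'grip_force': 0.0, 'gripper_width': 1.0016672128718644}
top 413.69545651780896 277.54362423806884 210.65471345284357 -0.08341042609786266 [[-0.024, -0.994, 0.111, 0.399], [-0.999, 0.027, 0.026, 0.1], [-0.029, -0.11, -0.994, 1.089], [0.0, 0.0, 0.0, 1.0]]
scene 451.2534953854237 280.5342081888526 212.6448707046094 0.026955747948139496 [[-0.906, -0.368, 0.21, 0.2], [-0.424, 0.791, -0.442, 0.734], [-0.003, -0.49, -0.872, 1.335], [0.0, 0.0, 0.0, 1.0]]
```

View pics/top0.png

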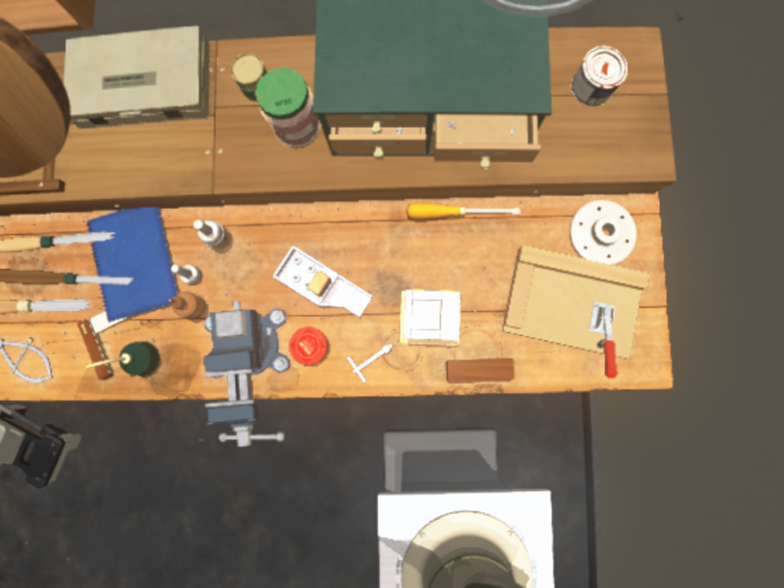

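View pics/scene0.png

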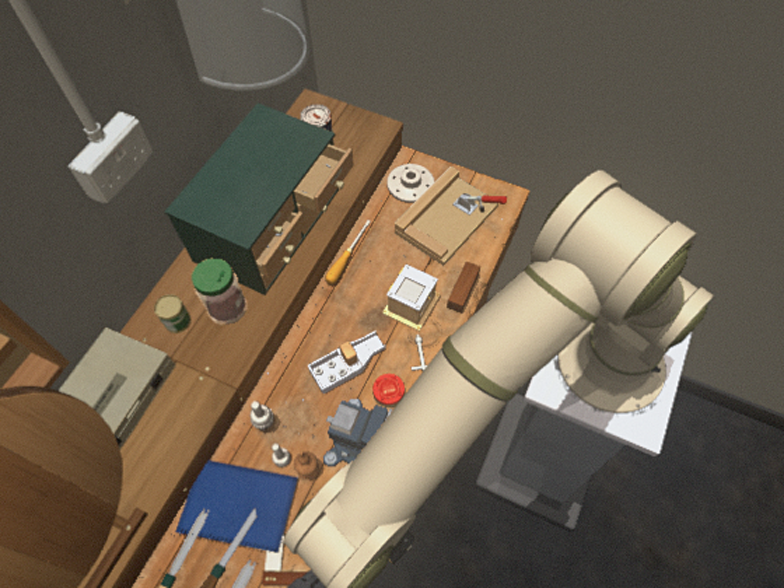

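The top view shows the chute at about (318,283), pointing right and down, and the bin at (430,317). The blue cloth, vise and tin lie to the left. Next I'll enlarge the chute and bin.

```bash
python3 - <<'E'
from h import *
snap("top","t1.png",(185,170,160,85),5)
snap("scene","s1.png",(212,180,112,105),5.6)
E
```

```text
(no output)
```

View pics/t1.png

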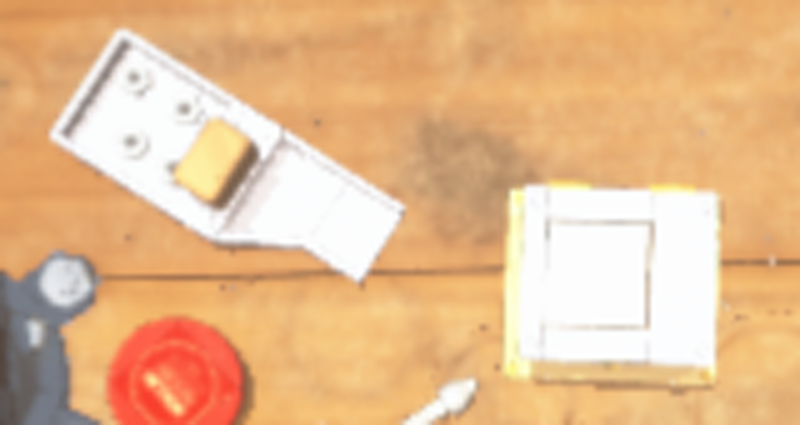

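View pics/s1.png

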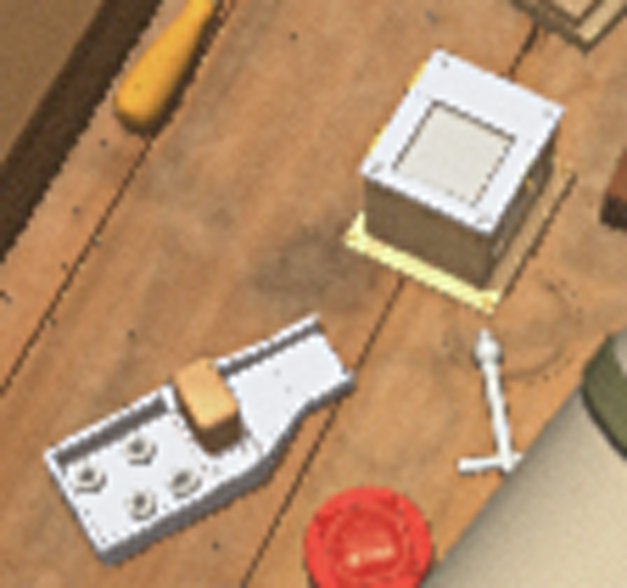

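The crops show the following:
- **Top view, bin:** the mouth corners are at about (548,222), (653,222), (650,328) and (545,327). The narrow margin, which is the hinge side, faces the chute.
- **Top view, chute:** the rear corners are at (125,30) and (52,135), the nose corners at (405,208) and (362,282).
- **Scene view:** it agrees, with the lid at (437,50), (563,108), (490,232) and (365,172).

Next I'll fit both poses.

```bash
cat >> h.py <<'E'
from scipy.optimize import least_squares
def fit(obs,x0):
    def f(p):
        r=[]
        for n,u,v,P in obs:
            c,s=np.cos(p[2]),np.sin(p[2]); P=np.array(P)/1e3
            W=[p[0]+c*P[0]-s*P[1],p[1]+s*P[0]+c*P[1],P[2]]
            r+=list(w2pix(n,W)[0]-[u,v])
        return np.array(r)
    s=least_squares(f,x0,loss="soft_l1"); return s.x,f(s.x).reshape(-1,2)
E
python3 - <<'E'
from h import *
T=lambda u,v,*P:("top",185+(u+.5)/5-.5,170+(v+.5)/5-.5,P)
S=lambda u,v,*P:("scene",212+(u+.5)/5.6-.5,180+(v+.5)/5.6-.5,P)
b=[T(548,222,26.5,36,84),T(653,222,26.5,-16,84),T(650,328,-26.5,-16,84),T(545,327,-26.5,36,84),
S(435,102,26.5,-16,84),S(515,143,-26.5,-16,84),S(475,205,-26.5,36,84),S(395,163,26.5,36,84),
S(437,50,40,-46,84),S(563,108,-40,-46,84),S(490,232,-40,46,84),S(365,172,40,46,84)]
c=[T(125,30,-88,34,26),T(52,135,-88,-34,26),T(405,208,88,34,16),T(362,282,88,-11,8),
T(214,118,-13,20,76),T(253,142,13,20,76),T(216,206,13,-20,76),T(175,172,-13,-20,76),
S(47,455,-88,34,26),S(106,562,-88,-34,0),S(316,318,88,34,16),S(353,378,88,-11,14)]
for nm,o,x0 in(("bin",b,[.5,.05,0]),("chute",c,[.55,.25,-2])):
    for sub in("top","scene",""):
        x,r=fit([q for q in o if sub in q[0]],x0); print(nm,sub,x.round(4),np.degrees(x[2]).round(2))
    print(r.round(1).tolist())
o=get_obs();print(R.from_quat(np.roll(o["ee_rot"],-1)).as_matrix().round(3))
E
```

```text
bin top [ 0.4745  0.052  -0.0459] -2.63
bin scene [ 0.474   0.0537 -0.0606] -3.47
bin  [ 0.4743  0.0527 -0.0555] -3.18
[[-0.5, -0.6], [-0.2, 0.0], [-0.1, 0.6], [-0.5, 0.1], [0.1, -0.7], [0.5, -1.3], [0.2, 0.1], [-0.3, 0.7], [0.4, 0.1], [-0.2, -0.4], [-0.1, -0.5], [-0.1, -0.2]]
chute top [ 0.5381  0.2507 -2.1625] -123.9
chute scene [ 0.5389  0.2532 -2.1657] -124.08
chute  [ 0.5384  0.2513 -2.1643] -124.01
[[-0.2, -0.4], [0.1, 0.2], [0.1, 0.1], [-0.4, 0.0], [-0.2, -1.4], [0.7, -0.7], [-0.7, 0.0], [-1.2, 1.2], [-0.0, -0.8], [0.4, 0.6], [0.4, -0.8], [0.9, -0.5]]
[[-0.907  0.422 -0.   ]
 [ 0.422  0.907 -0.001]
 [-0.    -0.001 -1.   ]]
```

The fits agree to about 2 mm. The bin is at (0.474, 0.053) with yaw -3.2°, and the chute at (0.538, 0.251) with yaw -124°. I'll grip across the chute's x, with tool y along -chute x, because that best resists pitching.

```bash
cat >> h.py <<'E'
BIN=np.array([.4743,.0527,0]); BY=np.radians(-3.2); CH=np.array([.5384,.2515,0]); CY=np.radians(-124)
M=np.array([[0,-1,0],[-1,0,0],[0,0,-1.]]) # chute->tool, symmetric
def rel(p,Rt):
    o=get_obs(); R0=R.from_quat(np.roll(o["ee_rot"],-1)); 
    print("turn",np.degrees((R0.inv()*R.from_matrix(Rt)).as_rotvec()).round(2),"shift",(1e3*R0.inv().apply(p-o["eef_pos"])).round(1))
def tool(pc,Rc,h=.039): return pc+Rc@np.array([0,0,h]),Rc@M
def Rch(yaw,pitch): return R.from_euler("ZY",[yaw,pitch]).as_matrix() # pitch>0: nose down
def chute_now(h=.039):
    o=get_obs(); Rt=R.from_quat(np.roll(o["ee_rot"],-1)).as_matrix(); Rc=Rt@M
    pc=o["eef_pos"]-Rc@[0,0,h]; n=pc+Rc@[.088,.0115,0]
    Rb=R.from_euler("z",BY).as_matrix()
    print("chute",pc.round(4),"nose in bin mm",(1e3*Rb.T@(n-BIN)).round(1),"yaw,pitch,roll",R.from_matrix(Rb.T@Rc).as_euler("ZYX",degrees=True).round(1),"F",o["wrist_force"].round(1),"t",o["time_s"],"grip",o["grip_force"],o["gripper_width"],"q",o["q"].round(2))
def nosegoal(nb,pitch,yaw=-90,h=.039):
    Rb=R.from_euler("z",BY).as_matrix(); Rc=Rb@Rch(np.radians(yaw),np.radians(pitch))
    n=BIN+Rb@(np.array(nb)/1e3); rel(*tool(n-Rc@[.088,.0115,0],Rc,h))
E
python3 - <<'E'
from h import *
rel(*tool(CH+[0,0,.12],Rch(CY,0)))
E
```

```text
turn [-0.05  0.01  9.03] shift [-381.9 -269.4   59.4]
```

drive_tool(
  plan="0 0 2 -80 -55 0 1; 0 0 4 -150 -105 0 1; 0 0 6 -220 -155 0 1; 0 0 9 -290 -205 0 1; 0 0 9 -350 -245 10 1; 0 0 9 -382 -269 30 1; 0 0 9 -382 -269 59 1; 0 0 9 -382 -269 59 1",
  squeeze=40,
)

```text
time_s: 1.2
eef_pos: [0.5398, 0.249, 0.1588]
ee_rot: [0.0, 0.293, 0.956, -0.0]
wrist_force: [-0.0, 1.1, -0.3]
gripper_width: 0.998
grip_force: 0.0
```

```bash
python3 - <<'E'
from h import *
rel(*tool(CH+[0,0,0],Rch(CY,0))); chute_now()
snap("top","t2.png",(185,160,120,90),6)
E
```

```text
turn [-0.05  0.03 -0.11] shift [  2.6   1.4 119.8]
chute [0.5398 0.249  0.1198] nose in bin mm [ 19.1 118.2 119.9] yaw,pitch,roll [-120.9   -0.     0. ] F [-0.   1.1 -0.3] t 1.2 grip 0.0 0.9975370301960351 q [-0.55  0.52  0.04  1.96 -0.03  0.66  0.48]
```

View pics/t2.png

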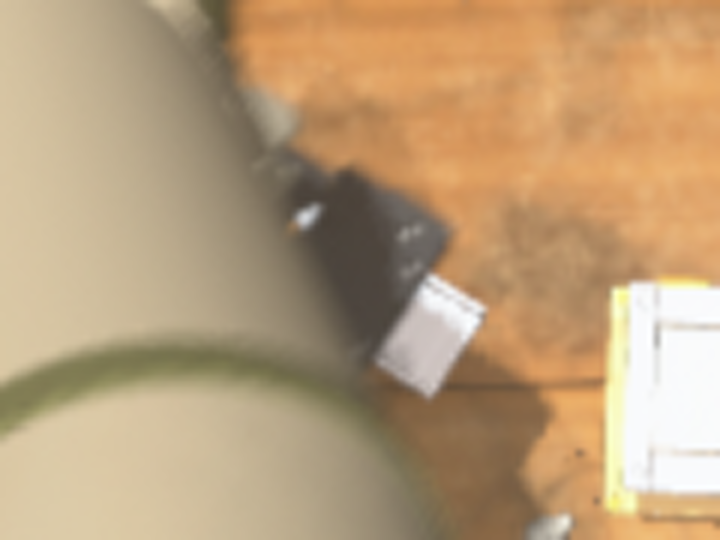

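The arm hides the pan, but the gripper's long axis lines up with the chute, whose nose shows at (430,335). I'll go down and close.

drive_tool(
  plan="0 0 0 2 1 30 1; 0 0 0 2 1 60 1; 0 0 0 2 1 90 1; 0 0 0 2 1 110 1; 0 0 0 2 1 120 1; 0 0 0 2 1 120 0.2; 0 0 0 2 1 120 -0.4; 0 0 0 2 1 120 -0.6; 0 0 0 2 1 120 -1; 0 0 0 2 1 120 -1",
  squeeze=40,
)

```text
time_s: 2.5
eef_pos: [0.5378, 0.2541, 0.0399]
ee_rot: [0.0, 0.292, 0.956, 0.0]
wrist_force: [0.0, 0.5, 0.2]
gripper_width: 0.514
grip_force: 0.0
```

drive_tool(
  plan="0 0 0 0 0 0 -1; 0 0 0 0 0 0 -1; 0 0 0 0 0 0 -1; 0 0 0 0 0 0 -1",
  squeeze=50,
)

```text
time_s: 3.0
eef_pos: [0.5377, 0.2541, 0.0396]
ee_rot: [-0.0, 0.292, 0.956, -0.0]
wrist_force: [0.8, -0.3, 0.7]
gripper_width: 0.274
grip_force: 50.0
```

```bash
python3 - <<'E'
from h import *
chute_now()
E
```

```text
chute [0.5377 0.2541 0.0006] nose in bin mm [ 16.9 123.1   0.6] yaw,pitch,roll [-120.8   -0.     0. ] F [ 0.8 -0.3  0.7] t 3.0 grip 49.99320030212402 0.2743959854693483 q [-0.55  0.69  0.02  2.03 -0.03  0.42  0.47]
```

drive_tool(
  plan="0 0 0 0 0 -4 -1; 1 0 0 0 0 -12 -1; 2 0 0 0 0 -22 -1; 3 0 0 0 0 -35 -1; 4 0 0 0 0 -50 -1; 5 0 0 0 0 -65 -1; 5 0 0 0 0 -80 -1; 5 0 0 0 0 -95 -1; 5 0 0 0 0 -100 -1; 5 0 0 0 0 -100 -1",
)

```text
time_s: 4.25
eef_pos: [0.5377, 0.254, 0.1399]
ee_rot: [-0.013, 0.292, 0.955, -0.041]
wrist_force: [0.0, 0.2, -4.0]
gripper_width: 0.274
grip_force: 50.0
```

```bash
sed -i 's/Rc@np.array(\[0,0,h\])/Rc@np.array([0,-.002,h])/; s/Rc@\[0,0,h\]/Rc@[0,-.002,h]/' h.py
python3 - <<'E'
from h import *
chute_now(); nosegoal([0,60,125],-5)
E
```

```text
chute [0.5375 0.25   0.1011] nose in bin mm [ 17.1 119.4 108.7] yaw,pitch,roll [-120.8   -5.     0. ] F [ 0.   0.2 -4. ] t 4.25 grip 49.99154090881348 0.2744794205131014 q [-0.61  0.57  0.08  1.92 -0.01  0.73  0.44]
turn [ 3.000e-02 -2.660e+00 -3.066e+01] shift [ 29.  -80.6  -9.3]
```

drive_tool(
  plan="0 -0.2 -2 2 -5 -1 -1; 0 -0.5 -6 6 -15 -2 -1; 0 -0.9 -11 10 -28 -4 -1; 0 -1.4 -16 15 -42 -6 -1; 0 -1.9 -21 20 -56 -8 -1; 0 -2.3 -26 24 -68 -9 -1; 0 -2.6 -29.5 28 -77 -9.5 -1; 0 -2.7 -30.7 29 -81 -9.5 -1; 0 -2.7 -30.7 29 -81 -9.5 -1; 0 -2.7 -30.7 29 -81 -9.5 -1",
)

```text
time_s: 5.5
eef_pos: [0.4694, 0.2043, 0.156]
ee_rot: [-0.001, 0.028, 0.999, -0.044]
wrist_force: [0.5, -0.4, -3.9]
gripper_width: 0.279
grip_force: 50.0
```

```bash
python3 - <<'E'
from h import *
chute_now()
snap("top","t3.png",(235,160,110,100),4)
a=cv2.imread("pics/t3.png"); snap("scene","s3.png",(212,170,90,100),4); b=cv2.imread("pics/s3.png"); cv2.imwrite("pics/c3.png",np.hstack([a,b]))
E
```

```text
chute [0.4712 0.2008 0.1172] nose in bin mm [  0.2  60.  124.9] yaw,pitch,roll [-90.  -5.   0.] F [ 0.5 -0.4 -3.9] t 5.5 grip 49.991557002067566 0.2785437283433269 q [-0.53  0.45 -0.05  2.11  0.16  0.63  0.81]
```

View pics/c3.png

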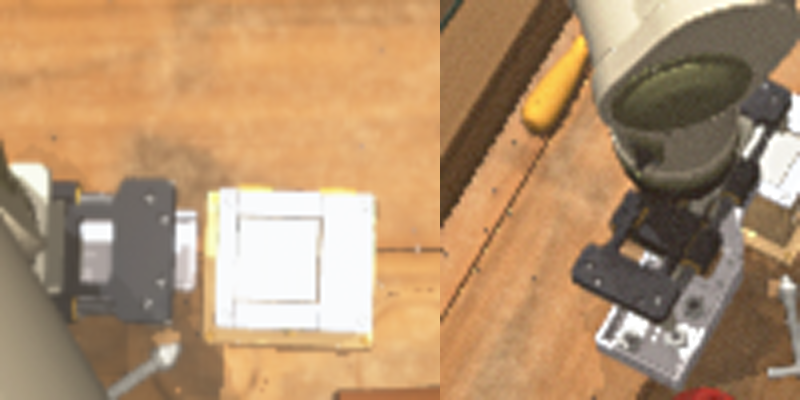

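The top half shows the nose edge at x≈197, from y≈210 to 291. The nuts are still in the pan. I'll check the nose position against the prediction.

```bash
python3 - <<'E'
from h import *
o=get_obs(); Rc=R.from_quat(np.roll(o["ee_rot"],-1)).as_matrix()@M; pc=o["eef_pos"]-Rc@[0,-.002,.039]
for P in([.088,.034,.016],[.088,-.011,.016],[.088,.034,0],[.088,-.011,0]):
    print(((w2pix("top",pc+Rc@P)[0]-[235,160]+.5)*4-.5).round(1))
Rb=R.from_euler("z",BY).as_matrix()
for P in([26.5,36,84],[-26.5,36,84]): print("m",((w2pix("top",BIN+Rb@np.array(P)/1e3)[0]-[235,160]+.5)*4-.5).round(1))
snap("top","t4.png",(268,195,60,55),10)
E
```

```text
[193.  210.5]
[190.7 288.5]
[195.9 213.4]
[193.6 290.2]
m [236.4 215.3]
m [233.9 302.1]
```

View pics/t4.png

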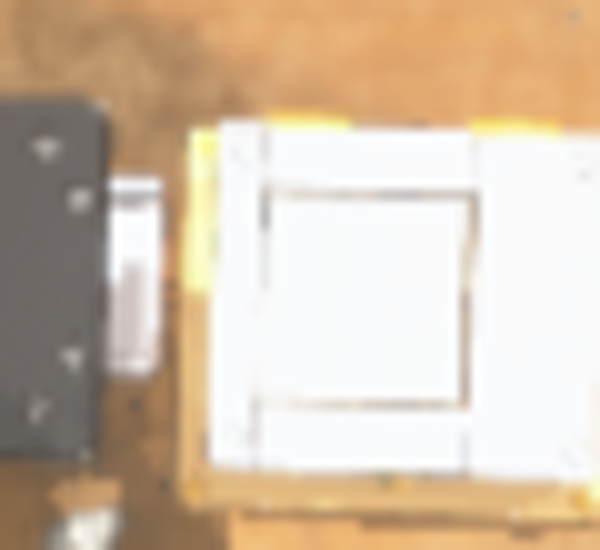

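The nose and mouth match the prediction to about 1 mm. The next step is to bring the nose over the flap at a shallow pitch.

```bash
cat >> h.py <<'E'
def slope(L,c,th):
    t=np.radians(th); print(L,c,th,end=" "); nosegoal([0,36-L*np.cos(t)-c*np.sin(t),84-L*np.sin(t)+c*np.cos(t)],th)
E
python3 - <<'E'
from h import *
slope(15,25,4);slope(36,14,8);slope(36,5,8)
E
```

```text
15 25 4 turn [-9.    0.02  0.04] shift [  0.  -46.2   7.1]
36 14 8 turn [-13.     0.02   0.04] shift [  0.1 -69.6  18.4]
36 5 8 turn [-13.     0.02   0.04] shift [  0.1 -67.5  27.2]
```

drive_tool(
  plan="-1 0 0 0 -5 1 -1; -3 0 0 0 -15 2 -1; -5 0 0 0 -26 4 -1; -7 0 0 0 -37 6 -1; -9 0 0 0 -47 8 -1; -11 0 0 0 -57 13 -1; -13 0 0 0 -66 17 -1; -13 0 0 0 -69 20 -1; -13 0 0 0 -67.5 26 -1; -13 0 0 0 -67.5 27 -1",
)

```text
time_s: 6.9
eef_pos: [0.4651, 0.1353, 0.1348]
ee_rot: [0.002, 0.027, 0.997, 0.07]
wrist_force: [0.0, 0.6, -2.6]
gripper_width: 0.28
grip_force: 50.0
```

```bash
python3 - <<'E'
from h import *
chute_now()
for th in(8,12,18,24,30,36,42): slope(36,3,th)
E
```

```text
chute [0.4674 0.1406 0.0962] nose in bin mm [-0.1  0.3 83.9] yaw,pitch,roll [-89.9   8.    0. ] F [ 0.   0.6 -2.6] t 6.9 grip 49.991862773895264 0.2795709375420814 q [-0.11  0.45 -0.26  2.24 -0.04  0.41  1.2 ]
36 3 8 turn [-0.02 -0.02  0.12] shift [-0.3 -0.6  1.9]
36 3 12 turn [-4.02 -0.02  0.12] shift [-0.3 -3.6 -1.6]
36 3 18 turn [-10.02  -0.03   0.11] shift [-0.2 -8.7 -6.5]
36 3 24 turn [-16.02  -0.03   0.11] shift [ -0.2 -14.2 -10.8]
36 3 30 turn [-22.02  -0.04   0.11] shift [ -0.2 -20.1 -14.5]
36 3 36 turn [-28.02  -0.04   0.11] shift [ -0.2 -26.4 -17.6]
36 3 42 turn [-34.02  -0.05   0.11] shift [ -0.2 -33.  -20. ]
```

drive_tool(
  plan="-4 0 0 0 -3.5 -2.5 -1; -10 0 0 0 -8.5 -7.5 -1; -16 0 0 0 -14 -11.5 -1; -22 0 0 0 -20 -15 -1; -28 0 0 0 -26 -18.5 -1; -34 0 0 0 -32.5 -20.5 -1; -34 0 0 0 -32.5 -20.5 -1",
)

```text
time_s: 7.78
eef_pos: [0.464, 0.0975, 0.1495]
ee_rot: [0.01, 0.029, 0.933, 0.359]
wrist_force: [-0.4, -1.5, -0.6]
gripper_width: 0.276
grip_force: 50.0
```

```bash
python3 - <<'E'
from h import *
chute_now(); slope(36,3,42); slope(42,4,42)
E
```

```text
chute [0.4675 0.1235 0.1205] nose in bin mm [ 0.3  4.9 61.5] yaw,pitch,roll [-90.4  42.1  -0.2] F [-0.4 -1.5 -0.6] t 7.775 grip 49.99249041080475 0.27564920863915027 q [ 0.81  0.76 -0.98  2.26 -0.35  0.36  1.84]
36 3 42 turn [ 0.1   0.07 -0.28] shift [0.7 2.1 1.2]
42 4 42 turn [ 0.1   0.07 -0.28] shift [ 0.7 -3.9  0.2]
```

drive_tool(
  plan="0 0 0 0 0 0 -1; 0 0 0 0 0 0 -1; 0 0 0 0 0 0 -1; 3 0 0 0 0 0 -1; 0 0 0 0 0 0 -1; 0 0 1 1 0 0 -1; 0 0 -1 -1 0 0 -1; 0 0 0 0 0 0 -1; 0 0 0 0 0 0 -1",
)

```text
time_s: 8.9
eef_pos: [0.4636, 0.0997, 0.1511]
ee_rot: [0.01, 0.026, 0.933, 0.358]
wrist_force: [-0.2, 0.5, -3.0]
gripper_width: 0.271
grip_force: 50.0
```

```bash
python3 - <<'E'
from h import *
chute_now()
snap("top","t5.png",(215,150,110,100),4)
a=cv2.imread("pics/t5.png"); snap("scene","s5.png",(212,170,90,100),4); b=cv2.imread("pics/s5.png"); cv2.imwrite("pics/c5.png",np.hstack([a,b]))
E
```

```text
chute [0.4671 0.1256 0.1222] nose in bin mm [ 0.3  7.  63.3] yaw,pitch,roll [-89.9  42.    0.1] F [-0.2  0.5 -3. ] t 8.9 grip 49.99495267868042 0.2710320905396236 q [ 0.81  0.76 -0.98  2.26 -0.36  0.36  1.84]
```

View pics/c5.png

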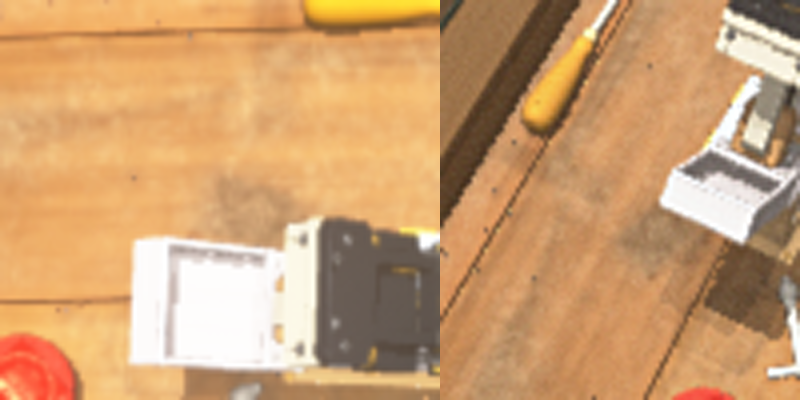

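The rear pan is empty in both views (top crop around (215,310)). I'll rock it a few times to clear any jam at the narrowing.

drive_tool(
  plan="5 0 0 0 0 -1 -1; 0 0 0 0 0 0 -1; 5 0 1 0 0 -1 -1; 0 0 -1 0 0 0 -1; 0 0 1 0 0 0 -1; 4 0 0 0 0 -1 -1; 0 0 0 0 0 0 -1; 0 0 0 0 0 0 -1; 0 0 0 0 0 0 -1; 0 0 0 0 0 0 -1",
)

```text
time_s: 10.25
eef_pos: [0.4632, 0.0995, 0.151]
ee_rot: [0.01, 0.026, 0.933, 0.358]
wrist_force: [0.0, -1.5, -2.4]
gripper_width: 0.28
grip_force: 50.0
```

```bash
python3 - <<'E'
from h import *
chute_now()
for L,c,th in((36,6,42),(36,6,30),(30,10,18),(30,20,8),(10,35,0),(-25,45,0)): slope(L,c,th)
E
```

```text
chute [0.4666 0.1254 0.122 ] nose in bin mm [-0.2  6.7 63.2] yaw,pitch,roll [-90.   41.9   0. ] F [ 0.  -1.5 -2.4] t 10.25 grip 49.99268710613251 0.2795363037127369 q [ 0.8   0.75 -0.98  2.26 -0.36  0.36  1.85]
36 6 42 turn [-0.07 -0.02  0.03] shift [-0.2 -0.4 -2. ]
36 6 30 turn [11.93 -0.02  0.03] shift [-0.2  7.9  9.8]
30 10 18 turn [ 2.393e+01 -1.000e-02  3.000e-02] shift [-0.2 20.6 21.8]
30 20 8 turn [ 3.393e+01 -1.000e-02  3.000e-02] shift [-0.2 28.7 26.5]
10 35 0 turn [ 4.193e+01 -1.000e-02  3.000e-02] shift [-0.2 55.2 40.2]
-25 45 0 turn [ 4.193e+01 -1.000e-02  3.000e-02] shift [-0.3 87.9 56.1]
```

drive_tool(
  plan="6 0 0 0 4 4 -1; 12 0 0 0 8 10 -1; 18 0 0 0 14 16 -1; 24 0 0 0 20.5 22 -1; 29 0 0 0 25 24 -1; 34 0 0 0 29 26.5 -1; 38 0 0 0 41 33 -1; 42 0 0 0 55 40 -1; 42 0 0 0 75 50 -1; 42 0 0 0 88 56 -1",
)

```text
time_s: 11.5
eef_pos: [0.4681, 0.2043, 0.1686]
ee_rot: [-0.0, 0.026, 1.0, 0.0]
wrist_force: [0.5, -0.5, -3.4]
gripper_width: 0.28
grip_force: 50.0
```

drive_tool(
  plan="5 0 0 0 10 -5 -1; 10 0 0 0 15 -8 -1; 15 0 0 0 20 -10 -1; 20 0 0 0 20 -15 -1; 24 0 0 0 20 -20 -1; 24 0 0 0 20 -20 -1; 24 0 0 0 20 -20 -1; 24 0 0 0 20 -20 -1; 24 0 0 0 20 -20 -1",
)

```text
time_s: 12.62
eef_pos: [0.4701, 0.2216, 0.1884]
ee_rot: [-0.006, 0.028, 0.978, -0.208]
wrist_force: [0.1, 1.1, -2.6]
gripper_width: 0.276
grip_force: 50.0
```

```bash
python3 - <<'E'
from h import *
chute_now()
snap("top","t6.png",(235,160,110,100),4)
a=cv2.imread("pics/t6.png"); snap("scene","s6.png",(212,170,90,100),4); b=cv2.imread("pics/s6.png"); cv2.imwrite("pics/c6.png",np.hstack([a,b]))
E
```

```text
chute [0.4712 0.2057 0.1527] nose in bin mm [-1.000e-01  7.220e+01  1.885e+02] yaw,pitch,roll [-90. -24.   0.] F [ 0.1  1.1 -2.6] t 12.625 grip 49.99168395996094 0.2764217544000454 q [-0.81  0.52  0.1   1.96  0.3   0.98  0.59]
```

View pics/c6.png

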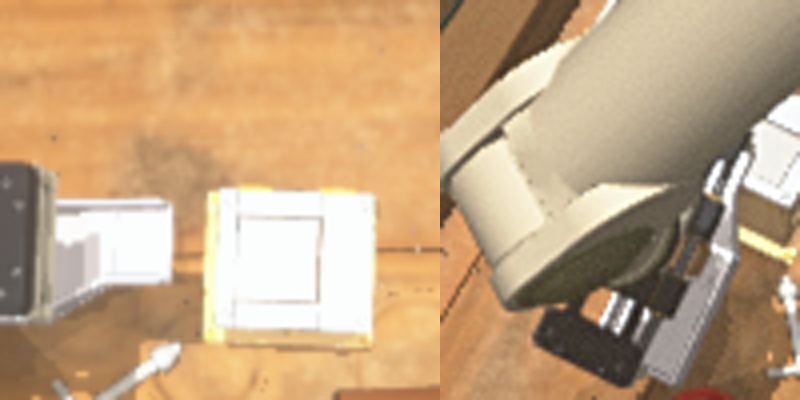

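The flap is shut and the spout is empty. I'll put the chute back in its original place and check the pan there.

```bash
python3 - <<'E'
from h import *
p=np.array([.5377,.2541,.12]);rel(p,Rch(CY,0)@M)
E
```

```text
turn [-23.39   6.47  30.35] shift [-65.7  60.6  47.9]
```

drive_tool(
  plan="-3 1 4 -8 8 6 -1; -6 1.6 7.5 -16 15 12 -1; -9 2.5 12 -26 24 19 -1; -12 3.2 15 -33 30 24 -1; -15 4 19.5 -42 39 31 -1; -18 5 23 -50 46 36 -1; -21 5.8 27 -59 54 43 -1; -23.4 6.5 30.3 -66 60.5 48 -1; -23.4 6.5 30.3 -66 60.5 48 -1; -23.4 6.5 30.3 -66 60.5 48 -1",
)

```text
time_s: 13.98
eef_pos: [0.5376, 0.2543, 0.1199]
ee_rot: [-0.001, 0.291, 0.957, -0.001]
wrist_force: [-0.4, 0.5, -3.1]
gripper_width: 0.277
grip_force: 50.0
```

```bash
python3 - <<'E'
from h import *
p=np.array([.5377,.2541,.0396]);rel(p,Rch(CY,0)@M);chute_now()
E
```

```text
turn [-0.08 -0.04  0.17] shift [-0.2 -0.  80.3]
chute [0.5392 0.2532 0.0809] nose in bin mm [ 18.7 122.2  81. ] yaw,pitch,roll [-1.206e+02 -1.000e-01 -0.000e+00] F [-0.4  0.5 -3.1] t 13.975 grip 49.991775155067444 0.2771902760935051 q [-0.57  0.57  0.05  1.99 -0.05  0.58  0.49]
```

drive_tool(
  plan="0 0 0 0 0 20 -1; 0 0 0 0 0 40 -1; 0 0 0 0 0 56 -1; 0 0 0 0 0 68 -1; 0 0 0 0 0 75 -1; 0 0 0 0 0 78 -1; 0 0 0 0 0 79.5 -1; 0 0 0 0 0 80 -1; 0 0 0 0 0 80 -1",
)

```text
time_s: 15.1
eef_pos: [0.538, 0.2543, 0.04]
ee_rot: [-0.0, 0.292, 0.957, -0.0]
wrist_force: [-0.6, -0.1, -3.5]
gripper_width: 0.276
grip_force: 50.0
```

drive_tool(
  plan="0 0 0 0 0 0 -0.4; 0 0 0 0 0 0 -0.2; 0 0 0 0 0 0 0.2; 0 0 0 0 0 0 0.6; 0 0 0 0 0 0 1; 0 0 0 0 0 0 1; 0 0 0 0 0 -15 1; 0 0 0 0 0 -60 1; 0 0 0 0 0 -120 1; 0 0 0 0 0 -160 1",
)

```text
time_s: 16.35
eef_pos: [0.5384, 0.2544, 0.2035]
ee_rot: [0.001, 0.292, 0.956, 0.001]
wrist_force: [0.1, 0.4, -0.2]
gripper_width: 1.0
grip_force: 0.0
```

drive_tool(
  plan="0 0 0 60 40 0 1; 0 0 0 110 80 0 1; 0 0 0 160 110 0 1; 0 0 0 210 145 0 1; 0 0 0 260 180 0 1; 0 0 0 310 215 0 1; 0 0 0 310 215 0 1; 0 0 0 310 215 0 1",
)

```text
time_s: 17.35
eef_pos: [0.4008, 0.6051, 0.2003]
ee_rot: [-0.0, 0.292, 0.957, -0.0]
wrist_force: [0.6, -0.3, -1.2]
gripper_width: 1.001
grip_force: 0.0
```

```bash
python3 - <<'E'
from h import *
snap("top","t7.png",(185,170,160,60),5)
a=cv2.imread("pics/t7.png"); snap("scene","s7.png",(212,180,112,105),2.8); b=cv2.imread("pics/s7.png")
im=np.zeros((596,800,3),np.uint8); im[:300]=a; im[300:300+len(b[:296]),:b.shape[1]]=b[:296]
snap("scene","s8.png",(270,185,50,55),5.2); c=cv2.imread("pics/s8.png"); im[300:300+len(c),400:400+c.shape[1]]=c
cv2.imwrite("pics/c7.png",im)
E
```

```text
(no output)
```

View pics/c7.png

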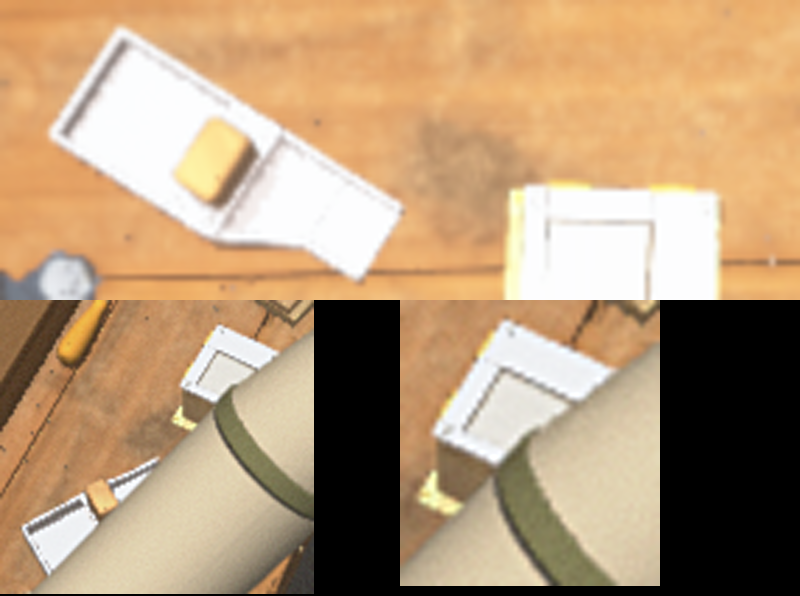

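The chute stands empty in its old place, with no nuts in the pan or spout and none seen on the bench or lid. The flap looks shut, so I'll hand it in.

```bash
python3 -c "
from rig import *
print(finish_job())"
```

```text
the job is handed in; nothing more can be done
None
```

I handed the job in at about 17.5 s, and no verdict came back: the last pictures show the chute empty and standing in its original place with the flap shut, and since the pan, spout, lid and visible bench were clear I take it all four nuts are in the bin, though I couldn't see inside it.

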